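Nest the biscuit cutters in their tin

TASK

Put the set of four round biscuit cutters away in its tin: stand the smallest in the middle of the shallow tin base, then set the others over it one by one in order of size with their handles lined up, all standing flat on the dish's floor inside its low collar, and finally put the deep cover on the base so that it sits fully down. Leave the star and fish cutters where they are.

Things in the scene. Friction and masses are not known exactly. Their poses are not given: they have to be found in the camera images.
- cutter_1_center (a point): Smallest of four round steel cutters: band 40 mm across outside, 24 mm high, wall 2 mm, open below, flat strap handle arched over it. Point: on the axis, 21 mm above the lower edge, 21 mm below the top of the arch. The arch runs along local x; pinch its strap (12 mm wide, 2.5 mm thick) across local y.
- cutter_2_center (a point): Second smallest of four round steel cutters: band 57 mm across outside, 24 mm high, wall 2 mm, open below, flat strap handle arched over it. Point: on the axis, 27 mm above the lower edge, 27 mm below the top of the arch. The arch runs along local x; pinch its strap (14 mm wide, 2.5 mm thick) across local y. Nested, its arch is 12 mm above the next smaller one's, which lies between the fingers if in line.
- cutter_3_center (a point): Second largest of four round steel cutters: band 74 mm across outside, 24 mm high, wall 2 mm, open below, flat strap handle arched over it. Point: on the axis, 33 mm above the lower edge, 33 mm below the top of the arch. The arch runs along local x; pinch its strap (16 mm wide, 2.5 mm thick) across local y. Nested, its arch is 12 mm above the next smaller one's, which lies between the fingers if in line.
- cutter_4_center (a point): Largest of four round steel cutters: band 91 mm across outside, 24 mm high, wall 2 mm, open below, flat strap handle arched over it. Point: on the axis, 39 mm above the lower edge, 39 mm below the top of the arch. The arch runs along local x; pinch its strap (18 mm wide, 2.5 mm thick) across local y. Nested, its arch is 12 mm above the next smaller one's, which lies between the fingers if in line.
- tin_base: Base of the storage tin, fixed to the worktop: a round cream enamel dish with dark edges, 132 mm across. Origin: centre of its underside, on the worktop. Its floor and its rim flange are 4 mm above the origin; a thin collar (108 mm clear inside, 114 mm outside at its foot, 110 mm at its top) stands to 16 mm above the origin. The cutters stand inside the collar, the cover goes round it and rests on the flange.
- tin_cover_center (a point): Deep cover of the storage tin: a round cream enamel drum, open below, 128 mm across outside, 124 mm inside, 94 mm high (91 mm clear inside) with a dark wooden knob on top: knob 26 mm across at its widest, from 9 to 27 mm above the flat top. Point: on its axis, 47 mm above its lower edge and 47 mm below the flat top, so the knob's widest part is about 65 mm above the point. Weight about 250 g.
- star_cutter_center (a point): Bystander: star-shaped tin cookie cutter without a handle, 63x60x22 mm, not part of the set. Point: its centre, 11 mm up.
- fish_cutter_center (a point): Bystander: fish-shaped tin cookie cutter without a handle, 95x44x22 mm, not part of the set. Point: its centre, 11 mm up.

How it is judged:
By the outcome, as a careful person would: the job done as asked, in the order asked, and still so for the second after the job is handed in, with the robot touching nothing.
It also fails if it takes over 106 s, if anything falls off the work surface, if the arm or the gripper's body presses on something with over 40 N, if the wrist force passes 120 N, or if a joint passes its speed limit or range.

ROBOT

A 6-joint arm with a two-finger parallel gripper is mounted at the origin on a cart in front of the work surface, level with it; the furniture and walls round the work are solid. World frame = base frame: x ahead of the robot, y to its left, z up, the work surface at z = 0. Lengths are in m, angles in degrees, forces in N, time in s.
With the tool pointing down it reaches from about 0.35 to 0.725 m from the base axis. Payload 4.3 kg.
Tool frame: the origin (TCP) lies on the centre line of the jaws, within the pads' length; the fingertips stand 14 mm ahead of it and the grasp point (between the pads) lies 5 mm behind it; z points along the fingers, y is the direction in which the jaws open and shut (so a half turn about z gives the same grasp; the last joint's range is limited). The gripper opens to 85 mm and grips with 20 to 120 N. Pads are 22 mm wide; open, the fingers measure 114 mm over their backs; the gripper's body (76 mm by 85 mm) begins 54 mm behind the grasp point. The pads swing forward as they close: fully open they stand 13 mm farther back than shut.
Start: joints at [-70.319, 21.618, 4.641, 73.018, 0, 83.68], TCP at [0.252, -0.517, 0.245] pointing down, gripper open.
Joint ranges: [-156.06, 156.06], [-48.1, 94.91], [-58.44, 69.94], [-101.28, 121.22], [-78.64, 73.56], [-180, 180]. Speed limits (degrees/s): [147.25, 147.25, 180, 180, 180, 180].

INTERFACE

Orientations are given as [roll, pitch, yaw] about the fixed x, y, z axes, in that order (R = Rz(yaw) Ry(pitch) Rx(roll)).
In Python, from station import arm gives the robot as it stands. The module is installed in compiled form; this text tells all that it offers.
- The arm moves only by the tool drive_tool, never from a script. Its argument "deltas" is text: rows parted by semicolons, each of 5 numbers parted by spaces: the closure, from -1 (fully open) to 1 (shut), so that 0 is half open, then the shift along the tool's x, y, z in m, then the turn about the tool's z in rad. In form: fingers dx dy dz spin; .... A call has 1 to 8 rows; each row shifts and turns the pose as measured when the row begins, along the tool's axes as they then stand; what a row does not reach is not made up. A row lasts 1/12 s, in which the tool goes at most 41.7 mm and 7.16 degrees, less where a joint would pass 70% of its speed; a pose out of reach is approached as far as the arm can. A call with a gripper value outside its range is refused whole. The fingers move at their own pace and stop on an object; "newtons" is the grip in N (left out, the last holds). Time passes only in rows, so rows that do not move let the fingers close. It gives the time, the measured TCP pose, the force and the opening at its end, in the units of the state.
- arm.sense(): the state, without advancing time (a new reading comes with each control period).
- arm.snapshot(name): name is "side" or "top" or "wrist"; returns the picture (420x560x3 uint8, blue, green, red); there is no depth.
- arm.camera_info(name): a dict with "mtx" (3x3 intrinsics, pixels), "D" ([k1, k2, p1, p2, k3] as OpenCV has them; the pictures are not rectified), "R" (3x3) and "t" (3): a world point X has camera coordinates R X + t. Camera axes: x right, y down, z forward; pixel columns grow to the right and rows downward; lengths in m; the calibration is good to about 2 mm. A picture is of the moment at which its call begins: read the wrist's pose just before it. camera_info takes no time and is no camera call; for the wrist camera it gives the pose at the moment of the call.
- arm.close_job(): hands the job in, once; it reports no verdict.
Trained networks look in the newest picture that a camera, given by its name, has taken for a name from the list of things; names that differ only in an ending like _2 or _b are one class to them, and where a whole thing is asked for, a point or a joint stands for the part that bears it (a point fixed in the world has none). Each returns a list of dicts, best first, with "score" (0 to 1); they miss things now and then, are a little off and sometimes report something else, mostly with a low value. They report only what shows in the picture. A call takes as long as a camera call.
- arm.silhouettes(camera, name): "mask" (420x560 bool, what is visible of it) and "xy" ([column, row] in pixels, amid what is visible of it).
The state is a dict: "t": time; "joints": joint angles; "qvel": joint speeds; "tau": joint torques, N m; "ee_pos": TCP position; "tcp_rot": TCP orientation; "ft_force": force on the tool from outside, world axes, zero at the start; "wrist_torque": the same for the moment, N m; "width": finger opening in m.
Only numpy, scipy, OpenCV 4.12 (cv2) and the standard library are available. Lean on these libraries where they do the work, as an engineer would, in place of code of your own. Each camera call takes 0.05 s, during which the arm holds its last target. There are 200 camera calls.

## Working session

There is one attempt and no reset: what is moved stays moved. The work goes in short steps, Python scripts to look and compute and a tool call to move; the robot and the scene stay as the last step left them, time stands still between calls to the robot, and variables do not carry over. Pictures are saved under pics/ and viewed, about 12 in all and at most 16, crops included, and the job is handed in when it is done.

Besides the shell and the picture viewer there is one more tool, called after "Call:" as name(argument=value, ...), one argument or row to a line, values as JSON. drive_tool: Moves the arm, as the interface text tells. Its arguments: {"type":"object","properties":{"deltas":{"type":"string"},"newtons":{"type":"number"}},"required":["deltas"]}

```bash
mkdir -p pics; ls; python3 - <<'E'
from station import arm
import cv2, numpy as np
s=arm.sense(); print({k:np.round(v,3).tolist() for k,v in s.items()})
for n in ("top","side"):
    im=arm.snapshot(n); cv2.imwrite(f"pics/{n}0.png",im)
    ci=arm.camera_info(n); print(n,np.round(ci["mtx"],1).tolist(),np.round(ci["D"],3),"C",np.round(-np.array(ci["R"]).T@np.array(ci["t"]),3))
    for k in ("cutter_1_center","tin_base","tin_cover_center"):
        for d in arm.silhouettes(n,k): print(n,k,round(d["score"],2),np.round(d["xy"],0),d["mask"].sum())
E
```

```text
pics
{'t': 0.0, 'joints': [-70.318, 21.66, 4.562, 73.018, -0.0, 83.681], 'qvel': [0.09, 0.059, -0.019, 0.018, -0.111, 0.059], 'tau': [-0.001, -46.36, 26.988, 0.021, -0.001, 0.0], 'ee_pos': [0.252, -0.516, 0.244], 'tcp_rot': [-179.885, -0.012, 26.001], 'ft_force': [0.675, -0.18, 0.176], 'wrist_torque': [-0.027, -0.01, -0.003], 'width': 0.085}
top [[474.4, 0.0, 277.8], [0.0, 474.4, 207.4], [0.0, 0.0, 1.0]] [-0.008  0.     0.     0.     0.   ] C [0.462 0.114 1.098]
top cutter_1_center 0.66 [126. 226.] 3366
top cutter_1_center 0.65 [265. 191.] 117
top tin_base 0.98 [348. 222.] 2558
top tin_cover_center 0.92 [126. 225.] 3325
side [[414.6, 0.0, 271.3], [0.0, 414.6, 210.6], [0.0, 0.0, 1.0]] [-0.028  0.     0.     0.     0.   ] C [0.31  0.996 0.601]
side cutter_1_center 0.5 [267. 226.] 172
side tin_base 0.96 [303. 198.] 802
side tin_cover_center 0.98 [261. 306.] 4541
```

View pics/top0.png

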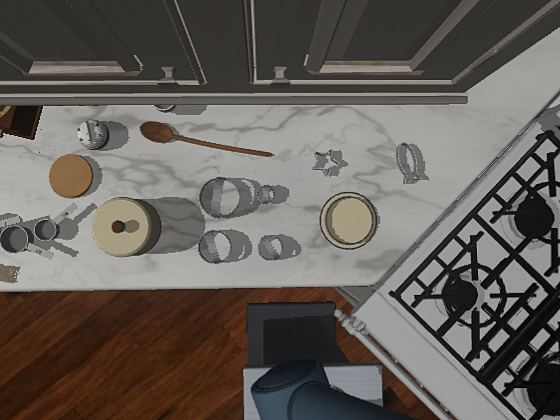

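View pics/side0.png

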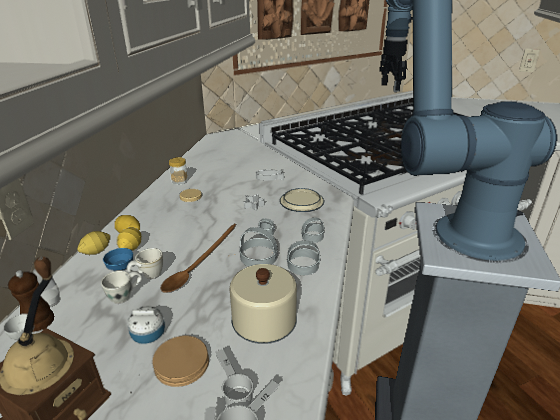

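The top view shows the cover at (126,225), the base at (348,221), cutter 4 at about (220,197), cutter 3 at (216,246), cutter 2 at (275,246) and cutter 1 at (265,194). The star (327,162) and fish (410,163) lie beyond the base. In the side view they all stand upright. I'll turn the tool to yaw 90 (tool x = +Y, tool y = +X) and go over the cutters for a closer look.

```bash
cat > h.py <<'E'
from station import arm
import cv2, numpy as np
def p2w(ci,uv,z):
    "pixels -> world points on the plane at height z"
    K,D,R,t=(np.array(ci[k],float) for k in ("mtx","D","R","t"))
    n=cv2.undistortPoints(np.array(uv,float).reshape(-1,1,2),K,D)[:,0]
    d=np.c_[n,np.ones(len(n))]@R; C=-R.T@t
    return C+d*((z-C[2])/d[:,2])[:,None]
def w2p(ci,X):
    R,t=np.array(ci["R"],float),np.array(ci["t"],float)
    return cv2.projectPoints(np.array(X,float).reshape(-1,1,3),cv2.Rodrigues(R)[0],t.reshape(3),np.array(ci["mtx"],float),np.array(ci["D"],float))[0][:,0]
def st():
    s=arm.sense(); print("t",round(s["t"],2),"pos",np.round(s["ee_pos"],4),"rot",np.round(s["tcp_rot"],2),"F",np.round(s["ft_force"],1),"w",round(float(s["width"]),4),"j",np.round(s["joints"],0)); return s
E
python3 - <<'E'
from h import *
ci=arm.camera_info("top")
for n,uv,z in (("c4",(220,197),.024),("c3",(216,246),.024),("c2",(275,246),.024),("c1",(265,194),.024),("base",(348,221),.01),("cover",(126,225),.094)): print(n,np.round(p2w(ci,[uv],z)[0],3))
w=arm.camera_info("wrist"); R=np.array(w["R"]);print("wristC",-R.T@np.array(w["t"]),R.round(2).tolist(),np.round(w["mtx"],0).tolist())
E
```

```text
c4 [0.539 0.207 0.024]
c3 [0.428 0.217 0.024]
c2 [0.427 0.084 0.024]
c1 [0.545 0.105 0.024]
base [ 0.481 -0.086  0.01 ]
cover [0.477 0.398 0.094]
wristC [ 0.31892635 -0.48530007  0.37376236] [[0.44, -0.9, -0.0], [-0.86, -0.42, 0.29], [-0.26, -0.13, -0.96]] [[336.0, 0.0, 281.0], [0.0, 336.0, 213.0], [0.0, 0.0, 1.0]]
```

Call:
drive_tool(
  deltas="-1 0 0 -0.01 -0.124;-1 0 0 -0.01 -0.124;-1 0 0 -0.01 -0.124;-1 0 0 -0.01 -0.124;-1 0 0 -0.01 -0.124;-1 0 0 -0.01 -0.124;-1 0 0 -0.01 -0.124;-1 0 0 -0.01 -0.124",
  newtons=40,
)

```text
t: 1.07
ee_pos: [0.2514, -0.5149, 0.3253]
tcp_rot: [-179.8, -0.4, 83.6]
ft_force: [0.6, 0.2, -0.4]
width: 0.0854
```

Call:
drive_tool(
  deltas="-1 0.035 0.02 0 -0.112;-1 0.035 0.02 0 0;-1 0.035 0.02 0 0;-1 0.035 0.02 0 0;-1 0.035 0.02 0 0;-1 0.035 0.02 0 0;-1 0.035 0.02 0 0;-1 0.035 0.02 0 0",
)

```text
t: 1.73
ee_pos: [0.4163, -0.2362, 0.327]
tcp_rot: [179.9, 0.1, 89.7]
ft_force: [0.8, -0.2, -0.0]
width: 0.0854
```

Call:
drive_tool(
  deltas="-1 0.04 0.01 0 0;-1 0.04 0.01 0 0;-1 0.04 0.01 0 0;-1 0.04 0.01 0 0;-1 0.04 0 0 0;-1 0.04 0 0 0;-1 0.04 0 0 0;-1 0.03 0 0 0",
)

```text
t: 2.4
ee_pos: [0.4599, 0.083, 0.3269]
tcp_rot: [179.6, 0.2, 89.7]
ft_force: [-0.0, -0.9, -0.3]
width: 0.0857
```

Call:
drive_tool(
  deltas="-1 0.03 0 0 0;-1 0.02 0 0 0;-1 0 0 0 0;-1 0 0 0 0",
)

```text
t: 2.73
ee_pos: [0.4586, 0.1422, 0.3271]
tcp_rot: [179.5, 0.0, 90.3]
ft_force: [0.5, -0.1, -0.1]
width: 0.0855
```

```bash
python3 - <<'E'
from h import *
import pickle
s=st(); ci=arm.camera_info("wrist"); im=arm.snapshot("wrist"); cv2.imwrite("pics/w1.png",im); pickle.dump(ci,open("w1.pkl","wb"))
for k,z in (("cutter_1_center",.024),("tin_base",.01),("tin_cover_center",.1)):
    for d in arm.silhouettes("wrist",k): print(k,round(d["score"],2),np.round(d["xy"],0),d["mask"].sum(),p2w(ci,[d["xy"]],z)[0].round(3))
E
```

```text
t 2.73 pos [0.4586 0.1422 0.3271] rot [1.7951e+02 4.0000e-02 9.0350e+01] F [ 0.5 -0.1 -0.1] w 0.0855 j [10. 10.  0. 80. -0. 99.]
cutter_1_center 0.81 [340. 205.] 580 [0.541 0.095 0.024]
tin_base 0.61 [294. 314.] 5019 [ 0.483 -0.081  0.01 ]
```

View pics/w1.png

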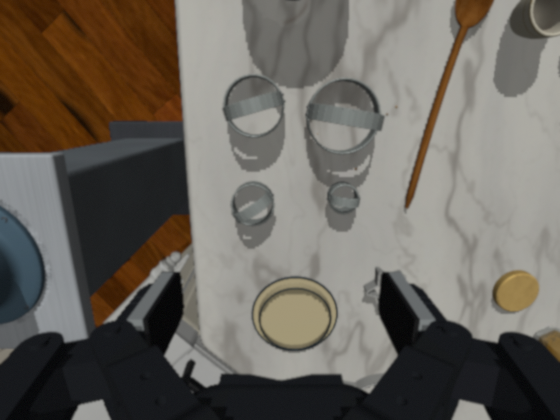

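The wrist view shows cutter 4 at (343,117), cutter 3 at (254,107), cutter 2 at (253,204), cutter 1 at (343,198) and the base at (295,313). Next I'll zoom in on the straps.

```bash
python3 - <<'E'
import cv2
im=cv2.imread("pics/w1.png")[70:230,215:390]
im=cv2.resize(im,None,fx=3.7,fy=3.7,interpolation=cv2.INTER_CUBIC); 
for i in range(0,175,25): cv2.putText(im,str(215+i),(int(i*3.7),10),0,.4,(0,0,255)); cv2.line(im,(int(i*3.7),12),(int(i*3.7),20),(0,0,255))
for i in range(10,160,20): cv2.putText(im,str(70+i),(0,int(i*3.7)),0,.4,(0,0,255)); cv2.line(im,(28,int(i*3.7)),(36,int(i*3.7)),(0,0,255))
cv2.imwrite("pics/w1c.png",im)
E
```

```text
(no output)
```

View pics/w1c.png

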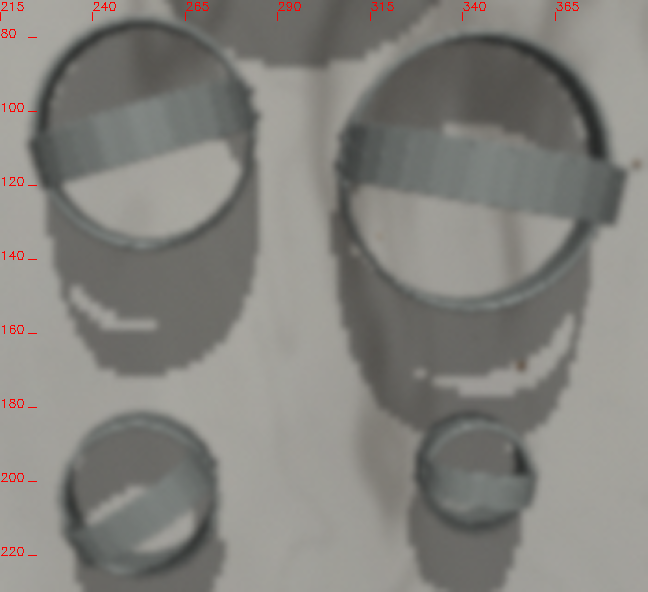

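```bash
cat > fit.py <<'E'
from h import *
from scipy.optimize import least_squares
a=np.linspace(0,2*np.pi,90)
def bb(ci,x,y,r,zs):
    p=np.vstack([w2p(ci,np.c_[x+r*np.cos(a),y+r*np.sin(a),0*a+z]) for z in zs]); return np.r_[p.min(0),p.max(0)]
def fit(ci,box,r,zs,g):
    s=least_squares(lambda q:bb(ci,*q,r,zs)-box,g); return s.x,s.fun
def strap(ci,p,q,z):
    w=p2w(ci,[p,q],z); d=w[1]-w[0]; return w.mean(0),np.degrees(np.arctan2(d[1],d[0])),np.hypot(d[0],d[1])
E
python3 - <<'E'
from fit import *
import pickle
ci=pickle.load(open("w1.pkl","rb"))
u=lambda x,y:(x/3.7+215,y/3.7+70)
for n,r,L,T,R,B,p,q,zt in ((1,.02,416,411,533,531,(428,484),(530,491),.03),(2,.0285,63,411,217,576,(90,538),(207,468),.03),(3,.037,37,18,257,249,(43,162),(245,107),.03),(4,.0455,343,33,607,310,(349,151),(621,196),.035)):
    x,res=fit(ci,np.r_[u(L,T),u(R,B)],r,(0,.024),(.48,.15))
    m,ang,l=strap(ci,u(*p),u(*q),zt)
    print(n,x.round(4),"res px",res.round(1),"strap mid",m.round(3),"ang",round(ang,1),"len",round(l,3))
d=arm.silhouettes("wrist","tin_base")[0]["mask"]; ys,xs=np.nonzero(d); b=np.r_[xs.min(),ys.min(),xs.max()+1,ys.max()+1]
print("base",b,fit(ci,b,.066,(.004,),(.48,-.08)))
E
```

```text
1 [0.546  0.1034] res px [-0.5 -0.2  0.5  0.2] strap mid [0.545 0.102 0.03 ] ang -3.8 len 0.037
2 [0.4242 0.0943] res px [-0.7 -0.1  0.7  0.2] strap mid [0.428 0.095 0.03 ] ang 31.8 len 0.049
3 [0.4287 0.2201] res px [-0.5 -0.2  0.5  0.3] strap mid [0.428 0.221 0.03 ] ang 14.8 len 0.069
4 [0.5394 0.2082] res px [-1.7 -0.4  1.7  0.6] strap mid [0.54  0.209 0.035] ang -8.4 len 0.091
base [251 277 338 351] (array([ 0.48416253, -0.08806328]), array([ 0.99427311,  0.23509814, -1.00049132, -0.3745146 ]))
```

```bash
cat >> h.py <<'E'
def go(x,y,z,yaw=None):
    s=st(); p=s["ee_pos"]; y0=s["tcp_rot"][2]; c,n=np.cos(np.radians(y0)),np.sin(np.radians(y0))
    dX,dY=x-p[0],y-p[1]; print("dx %.4f dy %.4f dz %.4f"%(c*dX+n*dY, n*dX-c*dY, p[2]-z), "" if yaw is None else "spin %.3f"%np.radians((y0-yaw+180)%360-180))
E
```

Call:
drive_tool(
  deltas="0 0 0 0.012 -0.124;0 0 0 0.012 -0.124;0 0 0 0.012 -0.124;0 0 0 0.012 -0.124;0 0 0 0.012 -0.124;0 0 0 0.012 -0.124;0 0 0 0.012 -0.124;0 0 0 0.012 -0.124",
)

```text
t: 3.65
ee_pos: [0.4639, 0.1316, 0.231]
tcp_rot: [179.5, 0.8, 147.5]
ft_force: [-0.1, 0.3, -0.3]
width: 0.0422
```

Call:
drive_tool(
  deltas="0 0 0 0.012 -0.124;0 0 0 0.012 -0.124;0 0 0 0.012 -0.124;0 0 0 0.012 -0.124;0 -0.03 -0.02 0 0;0 -0.03 -0.02 0 0;0 -0.03 0 0 0;0 0 0 0 0",
)

```text
t: 4.32
ee_pos: [0.548, 0.0747, 0.1755]
tcp_rot: [-179.8, 0.2, 176.2]
ft_force: [0.8, 0.2, -0.9]
width: 0.0424
```

```bash
python3 -c "
from h import *
go(.5455,.103,.042,176.2)
ci=arm.camera_info('wrist'); cv2.imwrite('pics/w2.png',arm.snapshot('wrist')); print(w2p(ci,[[.5455,.103,.042],[.5455,.103,.0]]))"
```

```text
t 4.32 pos [0.548  0.0747 0.1755] rot [-179.85    0.21  176.19] F [ 0.8  0.2 -0.9] w 0.0424 j [ 1. 21. -7. 62. -0.  5.]
dx 0.0043 dy 0.0280 dz 0.1335 spin -0.000
[[317.25475073 201.11042042]
 [312.65095653 189.3199103 ]]
```

View pics/w2.png

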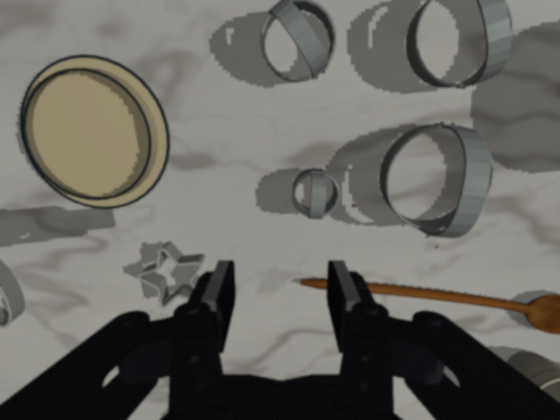

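The wrist view shows cutter 1's ring at (315,192) and its strap at column 318, running up and down. This agrees with the predicted (317,201) apex, so I'm going down to grasp it.

Call:
drive_tool(
  deltas="0 0.002 0.014 0.02 0;0 0.002 0.014 0.03 0;0 0 0 0.03 0;0 0 0 0.025 0;0 0 0 0.02 0;0 0 0 0.008 0;0 0 0 0 0",
)

```text
t: 4.95
ee_pos: [0.5417, 0.0993, 0.0409]
tcp_rot: [-179.8, 0.2, 175.7]
ft_force: [-0.4, 0.4, -0.8]
width: 0.0429
```

```bash
python3 -c "
from h import *
go(.5455,.103,.042,176.2)"
```

```text
t 4.95 pos [0.5417 0.0993 0.0409] rot [-179.85    0.21  175.71] F [-0.4  0.4 -0.8] w 0.0429 j [  4.  27. -19.  44.  -0.   8.]
dx -0.0035 dy 0.0039 dz -0.0011 spin -0.009
```

Call:
drive_tool(
  deltas="0 -0.0035 0.004 -0.001 -0.009;0 0 0 0 0;0.4 0 0 0 0;0.8 0 0 0 0;0.8 0 0 0 0;0.8 0 0 0 0;0.8 0 0 0 0",
  newtons=40,
)

```text
t: 5.53
ee_pos: [0.5495, 0.1033, 0.0487]
tcp_rot: [-179.9, 0.7, 176.2]
ft_force: [-0.2, 0.5, -0.2]
width: 0.0104
```

Call:
drive_tool(
  deltas="0.8 0 0 -0.005 0;0.8 0 0 -0.02 0;0.8 0 0 -0.03 0;0.8 0 0 -0.03 0;0.8 0 0 -0.01 0;0.8 0 0 0 0",
)

```text
t: 6.03
ee_pos: [0.546, 0.1032, 0.1477]
tcp_rot: [-179.9, 0.5, 176.2]
ft_force: [0.6, -0.3, 0.3]
width: 0.0099
```

```bash
python3 -c "
from h import *
go(.484,-.0875,.08,180)
ci=arm.camera_info('wrist'); cv2.imwrite('pics/w3.png',arm.snapshot('wrist'))"
```

```text
t 6.03 pos [0.546  0.1032 0.1477] rot [-179.88    0.45  176.22] F [ 0.6 -0.3  0.3] w 0.0099 j [  4.  22. -10.  58.  -0.   8.]
dx 0.0493 dy -0.1944 dz 0.0677 spin -0.066
```

View pics/w3.png

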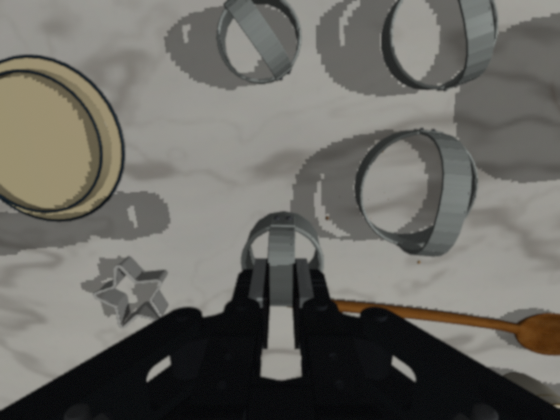

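The wrist view shows cutter 1 hanging between the pads, centred at column 283 with its ring at (285,250). Now I'll carry it to the base.

Call:
drive_tool(
  deltas="0.8 0.006 -0.02 0 -0.066;0.8 0.008 -0.03 0 0;0.8 0.008 -0.03 0 0;0.8 0.008 -0.03 0 0;0.8 0.008 -0.03 0 0;0.8 0.006 -0.03 0 0;0.8 0.004 -0.02 0.01 0;0.8 0 0 0 0",
)

```text
t: 6.75
ee_pos: [0.4925, -0.0914, 0.1288]
tcp_rot: [-180.0, 0.0, -179.4]
ft_force: [-0.1, 0.4, -1.0]
width: 0.0103
```

```bash
python3 - <<'E'
from fit import *
go(.484,-.0875,.08,180)
ci=arm.camera_info('wrist'); im=arm.snapshot('wrist'); cv2.imwrite('pics/w4.png',im)
p=w2p(ci,np.c_[.484+.066*np.cos(a),-.0875+.066*np.sin(a),0*a+.004]).astype(int)
q=w2p(ci,np.c_[.484+.055*np.cos(a),-.0875+.055*np.sin(a),0*a+.016]).astype(int)
cv2.polylines(im,[p],1,(0,0,255)); cv2.polylines(im,[q],1,(255,0,0)); cv2.imwrite('pics/w4o.png',im)
ct=arm.camera_info('top'); arm.snapshot('top')
for d in arm.silhouettes('top','tin_base'):
    ys,xs=np.nonzero(d["mask"]); b=np.r_[xs.min(),ys.min(),xs.max()+1,ys.max()+1]; print(d["score"],b,fit(ct,b,.066,(.004,),(.48,-.08)))
E
```

```text
t 6.75 pos [ 0.4925 -0.0914  0.1288] rot [-1.7998e+02  3.0000e-02 -1.7944e+02] F [-0.1  0.4 -1. ] w 0.0103 j [-18.  17. -20.  53.  -0. -18.]
dx 0.0085 dy 0.0040 dz 0.0488 spin 0.010
```

View pics/w4o.png

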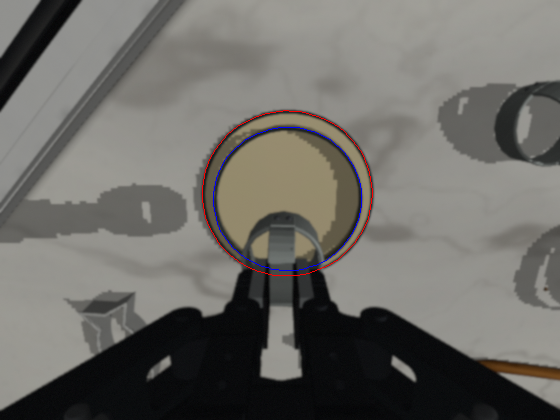

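The projected base outlines lie right on the dish, so its centre of (0.484, −0.0875) is confirmed. I'm lowering cutter 1.

Call:
drive_tool(
  deltas="0.8 0.0085 0.004 0.02 0.01;0.8 0 0 0.02 0;0.8 0 0 0.015 0;0.8 0 0 0.008 0;0.8 0 0 0 0",
)

```text
t: 7.32
ee_pos: [0.4893, -0.0787, 0.0669]
tcp_rot: [179.9, 0.5, -179.3]
ft_force: [-0.4, -0.1, -0.3]
width: 0.0098
```

```bash
python3 -c "
from h import *
go(.484,-.0875,.05,180)"
```

```text
t 7.32 pos [ 0.4893 -0.0787  0.0669] rot [ 179.88    0.5  -179.31] F [-0.4 -0.1 -0.3] w 0.0098 j [-17.  20. -26.  43.   0. -17.]
dx 0.0054 dy -0.0088 dz 0.0169 spin 0.012
```

```bash
python3 -c "
from h import *
for i in range(6): print(np.round(arm.sense()['ee_pos'],4),np.round(arm.sense()['ft_force'],1)); arm.snapshot('side')
go(.484,-.0875,.05,180)"
```

```text
[ 0.4893 -0.0787  0.0669] [-0.4 -0.1 -0.3]
[ 0.4894 -0.0786  0.0675] [-0.2  1.  -1.2]
[ 0.4901 -0.0792  0.0683] [ 1.5 -1.1 -0.6]
[ 0.4907 -0.0797  0.0689] [-0.2  0.  -0.4]
[ 0.4911 -0.08    0.0692] [ 0.2 -0.1  0.1]
[ 0.4913 -0.0802  0.0694] [ 0.5 -0.1 -1.2]
t 7.62 pos [ 0.4913 -0.0804  0.0694] rot [ 179.98    0.76 -179.4 ] F [ 0.8 -0.6 -0.9] w 0.0103 j [-17.  20. -26.  44.   0. -17.]
dx 0.0074 dy -0.0071 dz 0.0194 spin 0.010
```

Call:
drive_tool(
  deltas="0.8 0.0035 -0.0035 0.004 0.01;0.8 0.0035 -0.0035 0.004 0;0.8 0 0 0.004 0;0.8 0 0 0.002 0;0.8 0 0 0 0;0.8 0 0 0 0",
)

```text
t: 8.12
ee_pos: [0.4851, -0.0893, 0.0556]
tcp_rot: [-180.0, 1.0, 179.9]
ft_force: [0.2, 0.3, -0.3]
width: 0.0101
```

```bash
python3 -c "
from h import *
arm.snapshot('side');arm.snapshot('side')
go(.484,-.0875,.05,180)"
```

```text
t 8.22 pos [ 0.4852 -0.0893  0.0557] rot [-179.95    0.97  179.89] F [ 0.4  0.6 -0.3] w 0.0099 j [-18.  20. -28.  41.   0. -18.]
dx 0.0012 dy 0.0018 dz 0.0057 spin -0.002
```

Call:
drive_tool(
  deltas="0.8 0.001 0.002 0.003 0;0.8 0 0 0.003 0;0.8 0 0 0 0",
)

```text
t: 8.47
ee_pos: [0.4852, -0.0869, 0.0502]
tcp_rot: [-180.0, 1.1, 179.9]
ft_force: [-1.7, 0.7, 3.8]
width: 0.0104
```

Call:
drive_tool(
  deltas="0.8 0 0 0.002 0;0.8 0 0 0.001 0;0.8 0 0 0 0",
)

```text
t: 8.72
ee_pos: [0.4856, -0.0866, 0.0503]
tcp_rot: [-179.9, 1.2, 180.0]
ft_force: [-1.8, -0.9, 0.9]
width: 0.0098
```

Call:
drive_tool(
  deltas="0.8 0 0 0.002 0;0.8 0 0 0.001 0;0.8 0 0 0 0",
)

```text
t: 8.97
ee_pos: [0.4862, -0.0863, 0.0503]
tcp_rot: [-179.8, 1.3, -180.0]
ft_force: [-2.0, -0.7, 0.6]
width: 0.0102
```

Call:
drive_tool(
  deltas="0.4 0 0 0 0;0.2 0 0 0 0;0.2 0 0 0 0;0.2 0 0 -0.02 0;0.2 0 0 -0.03 0;0.2 0 0 -0.03 0;0 0.01 0.02 -0.02 0;0 0.01 0.02 0 0",
)

```text
t: 9.63
ee_pos: [0.4644, -0.047, 0.1504]
tcp_rot: [-179.9, 1.1, 179.8]
ft_force: [0.4, -0.6, 1.0]
width: 0.043
```

Call:
drive_tool(
  deltas="0 0 0.03 0 -0.11;0 0 0.03 0 -0.11;0 0 0.03 0 -0.11;0 0 0.02 0 -0.11;0 0 0.01 0 -0.11;0 0 0 0 0;0 0 0 0 0",
)

```text
t: 10.22
ee_pos: [0.4436, 0.0773, 0.151]
tcp_rot: [-179.2, 1.2, -147.3]
ft_force: [0.2, -0.5, -0.3]
width: 0.0427
```

```bash
cat > see.py <<'E'
import sys
from fit import *
n,x,y,ang=int(sys.argv[1]),*map(float,sys.argv[2:5])
import pickle
arm.snapshot('side'); s=st(); ci=arm.camera_info('wrist'); im=arm.snapshot('wrist'); f=sys.argv[5]; cv2.imwrite(f'pics/{f}.png',im); pickle.dump(ci,open(f+'.pkl','wb'))
r={1:.02,2:.0285,3:.037,4:.0455}[n]; top=.042+.012*(n-1); w=.005+.001*n; zo=.004 if len(sys.argv)>6 else 0
u=np.array([np.cos(np.radians(ang)),np.sin(np.radians(ang))]); v=np.array([-u[1],u[0]])
for R,z in ((r,.024),(r,0)): cv2.polylines(im,[w2p(ci,np.c_[x+R*np.cos(a),y+R*np.sin(a),0*a+z+zo]).round().astype(int)],1,(0,0,255))
b=np.linspace(0,np.pi,40)
for e in (-w,w):
    P=[np.r_[np.array([x,y])+r*np.cos(t)*u+e*v,.018+zo+(top-.018)*np.sin(t)] for t in b]
    cv2.polylines(im,[w2p(ci,P).round().astype(int)],0,(255,0,0))
cv2.imwrite(f'pics/{f}o.png',im)
E
python3 see.py 2 .426 .0945 31.8 w5
```

```text
t 10.27 pos [0.4435 0.077  0.1509] rot [-179.23    1.19 -147.29] F [0.2 0.3 0.7] w 0.0426 j [  2.   9. -26.  53.  -0. -31.]
```

View pics/w5o.png

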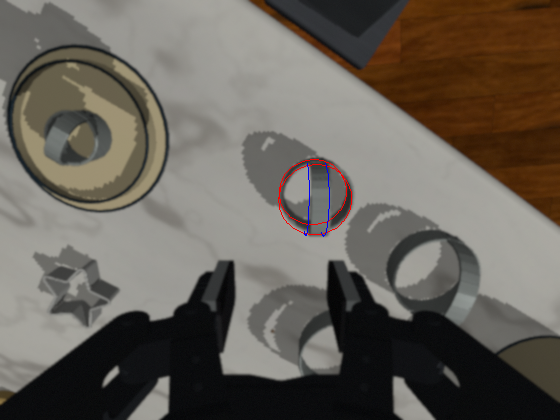

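The overlay fits cutter 2 to within about 2 mm, with its ring at (316,197) and its strap near column 319. Cutter 1 stands in the dish at (78,137). I'm going down on cutter 2.

```bash
python3 -c "
from h import *
go(.4255,.0945,.057,-148.2)"
```

```text
t 10.32 pos [0.4438 0.0766 0.151 ] rot [-179.21    1.19 -147.33] F [-0.  -0.2 -0.5] w 0.0428 j [  2.   9. -26.  53.  -0. -31.]
dx 0.0057 dy 0.0249 dz 0.0940 spin 0.015
```

Call:
drive_tool(
  deltas="0 0.002 0.008 0.015 0.015;0 0.002 0.008 0.02 0;0 0.0015 0.006 0.02 0;0 0 0.002 0.015 0;0 0 0 0.01 0;0 0 0 0.005 0;0 0 0 0 0;0 0 0 0 0",
)

```text
t: 10.98
ee_pos: [0.4344, 0.0873, 0.0632]
tcp_rot: [-179.0, 1.5, -149.7]
ft_force: [-0.5, -0.1, -0.5]
width: 0.0428
```

```bash
python3 -c "
from h import *
go(.4255,.0945,.057,-148.2)"
```

```text
t 10.98 pos [0.4344 0.0873 0.0632] rot [-178.96    1.46 -149.74] F [-0.5 -0.1 -0.5] w 0.0428 j [  3.  14. -35.  39.  -0. -27.]
dx 0.0041 dy 0.0107 dz 0.0062 spin -0.027
```

Call:
drive_tool(
  deltas="0 0.002 0.005 0.002 -0.027;0 0.002 0.005 0.003 0;0 0 0.001 0.001 0;0 0 0 0 0;0 0 0 0 0",
)

```text
t: 11.4
ee_pos: [0.4273, 0.0948, 0.0587]
tcp_rot: [-178.8, 1.7, -148.2]
ft_force: [-0.4, 0.0, 0.2]
width: 0.0427
```

```bash
python3 -c "
from h import *
go(.4255,.0945,.057,-148.2)"
```

```text
t 11.4 pos [0.4273 0.0948 0.0587] rot [-178.8     1.67 -148.19] F [-0.4  0.   0.2] w 0.0427 j [  4.  14. -37.  37.  -0. -27.]
dx 0.0016 dy 0.0007 dz 0.0017 spin 0.000
```

Call:
drive_tool(
  deltas="0 0.0015 0.001 0.002 0;0.4 0 0 0 0;0.8 0 0 0 0;0.8 0 0 0 0;0.8 0 0 0 0;0.8 0 0 0 0",
)

```text
t: 11.9
ee_pos: [0.4261, 0.095, 0.0573]
tcp_rot: [-178.7, 1.8, -148.2]
ft_force: [-0.4, -0.2, 0.8]
width: 0.0124
```

Call:
drive_tool(
  deltas="0.8 0 0 -0.005 0;0.8 0 0 -0.02 0;0.8 0 0 -0.03 0;0.8 0 0 -0.03 0;0.8 0 0 -0.01 0;0.8 0 0 0 0",
)

```text
t: 12.4
ee_pos: [0.4198, 0.095, 0.1558]
tcp_rot: [-178.9, 1.5, -148.2]
ft_force: [-0.1, -0.4, -0.5]
width: 0.0123
```

```bash
python3 -c "
from h import *
go(.486,-.0865,.1,180)"
```

```text
t 12.4 pos [0.4198 0.095  0.1558] rot [-178.9     1.45 -148.19] F [-0.1 -0.4 -0.5] w 0.0123 j [  5.   7. -29.  53.  -0. -27.]
dx 0.0394 dy -0.1891 dz 0.0558 spin 0.555
```

Call:
drive_tool(
  deltas="0.8 0 0 0 0.111;0.8 0 0 0 0.111;0.8 0 0 0 0.111;0.8 0 0 0 0.111;0.8 0 -0.02 0 0.111;0.8 -0.01 -0.03 0 0;0.8 -0.02 -0.04 0 0;0.8 -0.02 -0.04 0 0",
)

```text
t: 13.07
ee_pos: [0.464, -0.0305, 0.1539]
tcp_rot: [179.8, 1.5, 179.1]
ft_force: [1.7, 1.0, -0.1]
width: 0.0124
```

Call:
drive_tool(
  deltas="0.8 -0.01 -0.03 0 0;0.8 0 -0.02 0 0;0.8 0 -0.01 0 0;0.8 0 0 0 0;0.8 0 0 0 0",
)

```text
t: 13.48
ee_pos: [0.4754, -0.1003, 0.1505]
tcp_rot: [179.9, 1.5, 178.6]
ft_force: [-0.1, 0.4, -0.9]
width: 0.0123
```

```bash
python3 -c "
from h import *
go(.486,-.0865,.115,180)"
```

```text
t 13.48 pos [ 0.4754 -0.1003  0.1505] rot [179.87   1.51 178.59] F [-0.1  0.4 -0.9] w 0.0123 j [-20.  13. -22.  54.   1. -18.]
dx -0.0102 dy 0.0141 dz 0.0355 spin -0.025
```

Call:
drive_tool(
  deltas="0.8 -0.005 0.007 0.01 -0.025;0.8 -0.004 0.006 0.01 0;0.8 -0.001 0.001 0.01 0;0.8 0 0 0.004 0;0.8 0 0 0 0;0.8 0 0 0 0",
)

```text
t: 13.98
ee_pos: [0.485, -0.076, 0.1114]
tcp_rot: [179.6, 1.3, -179.2]
ft_force: [0.4, 0.5, -0.5]
width: 0.0122
```

```bash
python3 -c "
from h import *
go(.486,-.0865,.115,180)
cv2.imwrite('pics/w6.png',arm.snapshot('wrist'))"
```

```text
t 13.98 pos [ 0.485  -0.076   0.1114] rot [ 179.65    1.27 -179.22] F [ 0.4  0.5 -0.5] w 0.0122 j [-17.  16. -24.  49.   1. -18.]
dx -0.0009 dy -0.0105 dz -0.0036 spin 0.014
```

View pics/w6.png

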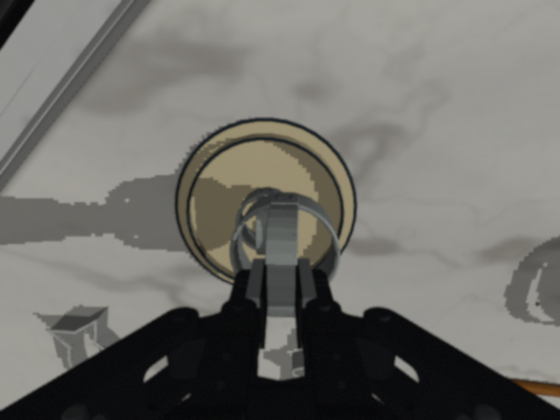

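Cutter 2 hangs level at (285,240), and cutter 1 shows beneath it at about (265,220), offset by the roughly 10 mm of Y error I read. I'll correct that, then lower.

Call:
drive_tool(
  deltas="0.8 -0.001 -0.005 0 0.014;0.8 0 -0.005 0 0;0.8 0 0 0 0;0.8 0 0 0 0",
)

```text
t: 14.37
ee_pos: [0.4869, -0.0868, 0.1126]
tcp_rot: [179.7, 1.4, 179.9]
ft_force: [0.7, -0.2, 0.1]
width: 0.0123
```

```bash
python3 -c "
from h import *
go(.486,-.0865,.062,180)"
```

```text
t 14.37 pos [ 0.4869 -0.0868  0.1126] rot [179.67   1.38 179.93] F [ 0.7 -0.2  0.1] w 0.0123 j [-18.  16. -24.  49.   1. -18.]
dx 0.0009 dy 0.0003 dz 0.0506 spin -0.001
```

Call:
drive_tool(
  deltas="0.8 0 0 0.006 0;0.8 0 0 0.008 0;0.8 0 0 0.008 0;0.8 0 0 0.008 0;0.8 0 0 0.006 0;0.8 0 0 0.003 0;0.8 0 0 0 0",
)

```text
t: 14.95
ee_pos: [0.4878, -0.0874, 0.0693]
tcp_rot: [179.7, 1.4, 179.8]
ft_force: [-0.4, -0.0, -0.4]
width: 0.0125
```

```bash
python3 -c "
from h import *
go(.486,-.0865,.062,180)"
```

```text
t 14.95 pos [ 0.4878 -0.0874  0.0693] rot [179.67   1.4  179.83] F [-0.4 -0.  -0.4] w 0.0125 j [-18.  19. -27.  43.   1. -18.]
dx 0.0018 dy 0.0008 dz 0.0073 spin -0.003
```

Call:
drive_tool(
  deltas="0.8 0.002 0.001 0.003 0;0.8 0 0 0.003 0;0.8 0 0 0.002 0;0.8 0 0 0.001 0;0.8 0 0 0 0",
)

```text
t: 15.37
ee_pos: [0.4868, -0.0853, 0.0613]
tcp_rot: [179.6, 1.5, 179.9]
ft_force: [-1.0, -0.7, 1.4]
width: 0.0121
```

Call:
drive_tool(
  deltas="0.8 0 0 0.002 0;0.8 0 0 0.001 0;0.8 0 0 0 0",
)

```text
t: 15.62
ee_pos: [0.4875, -0.0848, 0.0613]
tcp_rot: [179.6, 1.7, 179.9]
ft_force: [-0.6, -1.1, 0.5]
width: 0.0123
```

Cutter 2 stopped at z = 0.0613, exactly the expected height for standing on the floor. I'll release it and head for cutter 3.

Call:
drive_tool(
  deltas="0.4 0 0 0 0;0.2 0 0 0 0;0.2 0 0 0 0;0.2 0 0 -0.02 0;0.2 0 0 -0.03 0;0.2 0 0 -0.03 0;0 0.01 0.03 -0.02 0;0 0.01 0.035 0 0",
)

```text
t: 16.28
ee_pos: [0.4667, -0.0235, 0.1635]
tcp_rot: [179.6, 1.7, 179.4]
ft_force: [1.5, 0.3, -0.8]
width: 0.0427
```

Call:
drive_tool(
  deltas="0 0.01 0.04 0 0;0 0.01 0.04 0 0;0 0 0.04 0 0;0 0 0.03 0 -0.09;0 0 0.02 0 -0.09;0 0 0.01 0 -0.085;0 0 0 0 0;0 0 0 0 0",
)

```text
t: 16.95
ee_pos: [0.4448, 0.1694, 0.1671]
tcp_rot: [-180.0, 2.3, -164.6]
ft_force: [-0.5, 1.0, -0.1]
width: 0.0428
```

```bash
python3 see.py 3 .4285 .2205 14.8 w7; python3 -c "
from h import *
go(.4285,.2205,.0685,-165.2)"
```

```text
t 17.0 pos [0.4447 0.1691 0.167 ] rot [-180.      2.34 -164.62] F [-0.3  0.3 -0.5] w 0.0426 j [ 13.  11. -22.  55.   0.  -2.]
t 17.05 pos [0.4449 0.1685 0.1671] rot [-179.98    2.33 -164.67] F [0.5 0.2 0. ] w 0.0426 j [ 13.  11. -22.  55.   0.  -2.]
dx 0.0020 dy 0.0545 dz 0.0986 spin 0.009
```

View pics/w7o.png

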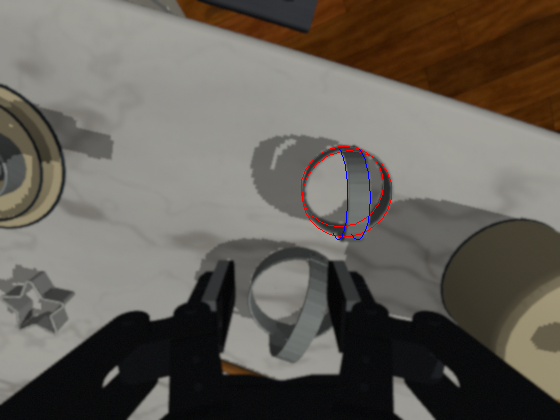

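The overlay lies on cutter 3 (ring (347,192), strap column 355). I'm descending.

Call:
drive_tool(
  deltas="0 0.001 0.015 0.015 0.009;0 0.001 0.015 0.02 0;0 0 0.015 0.02 0;0 0 0.007 0.015 0;0 0 0 0.01 0;0 0 0 0.005 0;0 0 0 0 0;0 0 0 0 0",
)

```text
t: 17.72
ee_pos: [0.4376, 0.2122, 0.0797]
tcp_rot: [-179.9, 2.5, -166.7]
ft_force: [0.4, -0.7, -0.0]
width: 0.0423
```

```bash
python3 -c "
from h import *
go(.4285,.2205,.0685,-165.2)"
```

```text
t 17.72 pos [0.4376 0.2122 0.0797] rot [-179.87    2.54 -166.74] F [ 0.4 -0.7 -0. ] w 0.0423 j [ 19.  17. -29.  42.  -0.   5.]
dx 0.0070 dy 0.0101 dz 0.0112 spin -0.027
```

Call:
drive_tool(
  deltas="0 0.003 0.005 0.004 -0.027;0 0.003 0.004 0.004 0;0 0.001 0.001 0.003 0;0 0 0 0 0;0 0 0 0 0",
)

```text
t: 18.13
ee_pos: [0.4305, 0.2202, 0.0698]
tcp_rot: [-179.8, 2.8, -165.3]
ft_force: [-0.6, -0.9, 0.7]
width: 0.0428
```

```bash
python3 -c "
from h import *
go(.4285,.2205,.0685,-165.2)"
```

```text
t 18.13 pos [0.4305 0.2202 0.0698] rot [-179.81    2.79 -165.27] F [-0.6 -0.9  0.7] w 0.0428 j [ 20.  17. -30.  40.  -0.   5.]
dx 0.0018 dy 0.0008 dz 0.0013 spin -0.001
```

Call:
drive_tool(
  deltas="0.4 0.002 0.001 0.001 0;0.8 0 0 0 0;0.8 0 0 0 0;0.8 0 0 0 0",
)

```text
t: 18.47
ee_pos: [0.4285, 0.2209, 0.0693]
tcp_rot: [-179.8, 2.9, -165.2]
ft_force: [0.6, -0.8, -1.2]
width: 0.0141
```

Call:
drive_tool(
  deltas="0.8 0 0 -0.005 0;0.8 0 0 -0.02 0;0.8 0 0 -0.03 0;0.8 0 0 -0.03 0;0.8 0 0 -0.02 0;0.8 0 -0.01 0 0.085;0.8 0 -0.02 0 0.09;0.8 0 -0.03 0 0.08",
)

```text
t: 19.13
ee_pos: [0.4307, 0.1624, 0.1813]
tcp_rot: [179.4, 2.8, 180.0]
ft_force: [1.1, -0.1, -0.3]
width: 0.0141
```

```bash
python3 -c "
from h import *
go(.487,-.0855,.14,180)"
```

```text
t 19.13 pos [0.4307 0.1624 0.1813] rot [179.35   2.79 179.98] F [ 1.1 -0.1 -0.3] w 0.0141 j [ 13.   8. -23.  56.   0.  13.]
dx -0.0564 dy -0.2479 dz 0.0413 spin -0.000
```

Call:
drive_tool(
  deltas="0.8 -0.008 -0.035 0 0;0.8 -0.008 -0.035 0 0;0.8 -0.01 -0.035 0 0;0.8 -0.01 -0.035 0 0;0.8 -0.01 -0.035 0 0;0.8 -0.006 -0.025 0.01 0;0.8 0 -0.015 0.01 0;0.8 0 0 0 0",
)

```text
t: 19.8
ee_pos: [0.4871, -0.067, 0.1664]
tcp_rot: [179.5, 3.3, 179.7]
ft_force: [0.2, -0.1, -0.2]
width: 0.0141
```

Call:
drive_tool(
  deltas="0.8 0 0 0 0;0.8 0 0 0 0",
)

```text
t: 19.97
ee_pos: [0.4867, -0.0673, 0.1666]
tcp_rot: [179.4, 3.3, 179.5]
ft_force: [0.2, 1.1, -0.9]
width: 0.0143
```

```bash
python3 -c "
from h import *
go(.487,-.0855,.14,180)
cv2.imwrite('pics/w8.png',arm.snapshot('wrist'))"
```

```text
t 19.97 pos [ 0.4867 -0.0673  0.1666] rot [179.44   3.28 179.54] F [ 0.2  1.1 -0.9] w 0.0143 j [-16.  12. -21.  54.   1. -16.]
dx -0.0005 dy -0.0182 dz 0.0266 spin -0.008
```

View pics/w8.png

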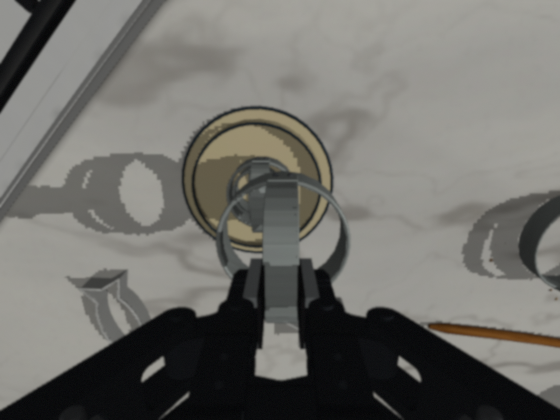

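Cutters 1 and 2 are nested in the dish around (258,187), with straps in line, and cutter 3 hangs at (283,230), offset by the known 18 mm. I'll correct that and lower.

Call:
drive_tool(
  deltas="0.8 0 -0.009 0.006 -0.008;0.8 0 -0.007 0.008 0;0.8 0 -0.002 0.008 0;0.8 0 0 0.004 0;0.8 0 0 0 0",
)

```text
t: 20.43
ee_pos: [0.4888, -0.0805, 0.141]
tcp_rot: [179.4, 3.5, -179.5]
ft_force: [0.4, 0.1, -1.3]
width: 0.0143
```

```bash
python3 -c "
from h import *
go(.487,-.0855,.0735,180)"
```

```text
t 20.43 pos [ 0.4888 -0.0805  0.141 ] rot [ 179.41    3.46 -179.53] F [ 0.4  0.1 -1.3] w 0.0143 j [-18.  13. -23.  50.   2. -18.]
dx 0.0018 dy -0.0049 dz 0.0675 spin 0.008
```

Call:
drive_tool(
  deltas="0.8 0.002 -0.005 0 0.008;0.8 0 0 0.004 0;0.8 0 0 0 0",
)

```text
t: 20.68
ee_pos: [0.4864, -0.0846, 0.1361]
tcp_rot: [179.3, 3.4, -179.9]
ft_force: [0.2, 0.5, -0.9]
width: 0.0143
```

```bash
python3 -c "
from h import *
go(.487,-.0855,.0735,180)"
```

```text
t 20.68 pos [ 0.4864 -0.0846  0.1361] rot [ 179.33    3.38 -179.95] F [ 0.2  0.5 -0.9] w 0.0143 j [-18.  13. -24.  50.   2. -18.]
dx -0.0006 dy -0.0009 dz 0.0626 spin 0.001
```

Call:
drive_tool(
  deltas="0.8 0 0 0.008 0;0.8 0.001 0 0.01 0;0.8 0.001 0 0.01 0;0.8 0.001 0 0.01 0;0.8 0.001 0 0.008 0;0.8 0 0 0.004 0;0.8 0 0 0.002 0;0.8 0 0 0 0",
)

```text
t: 21.35
ee_pos: [0.4866, -0.0839, 0.0804]
tcp_rot: [179.3, 3.5, -180.0]
ft_force: [-0.6, -0.2, -0.3]
width: 0.014
```

```bash
python3 -c "
from h import *
go(.487,-.0855,.0735,180)"
```

```text
t 21.35 pos [ 0.4866 -0.0839  0.0804] rot [ 179.35    3.53 -179.96] F [-0.6 -0.2 -0.3] w 0.014 j [-18.  17. -29.  41.   2. -18.]
dx -0.0004 dy -0.0016 dz 0.0069 spin 0.001
```

Call:
drive_tool(
  deltas="0.8 0 -0.001 0.004 0;0.8 0 0 0.003 0;0.8 0 0 0.002 0;0.8 0 0 0 0",
)

```text
t: 21.68
ee_pos: [0.4893, -0.0845, 0.0731]
tcp_rot: [179.3, 3.8, -179.9]
ft_force: [-2.8, -0.8, 1.5]
width: 0.0144
```

Cutter 3 touched at z = 0.0731 as expected. I'll release it and go to cutter 4.

Call:
drive_tool(
  deltas="0.4 0 0 0 0;0.2 0 0 0 0;0.2 0 0 -0.005 0;0.2 0 0 -0.02 0;0.2 0 0 -0.03 0;0.2 0 0 -0.03 0;0 0 0.03 -0.02 0;0 0 0.035 0 0",
)

```text
t: 22.35
ee_pos: [0.4828, -0.0245, 0.1839]
tcp_rot: [179.4, 3.8, 179.5]
ft_force: [-0.0, -0.0, 0.7]
width: 0.0429
```

Call:
drive_tool(
  deltas="0 0 0.04 0 0;0 0 0.04 0 0;0 -0.01 0.04 0 0;0 -0.015 0.035 0 0;0 -0.01 0.02 0 0.075;0 0 0.01 0 0.075;0 0 0 0 0",
)

```text
t: 22.93
ee_pos: [0.5239, 0.1725, 0.1965]
tcp_rot: [178.5, 4.5, 170.7]
ft_force: [-0.7, -0.9, -0.1]
width: 0.043
```

```bash
python3 see.py 4 .5394 .2085 -8.4 w9; python3 -c "
from h import *
go(.5394,.2085,.0805,171.6)"
```

```text
t 22.98 pos [0.5239 0.1715 0.1965] rot [178.57   4.48 170.78] F [0.5 0.1 0.2] w 0.0426 j [ 12.  16. -11.  58.  -0.  21.]
t 23.03 pos [0.5235 0.1703 0.1963] rot [178.62   4.45 170.73] F [ 0.1 -0.6  0.6] w 0.0427 j [ 12.  16. -11.  58.  -0.  21.]
dx -0.0095 dy 0.0403 dz 0.1158 spin -0.015
```

View pics/w9o.png

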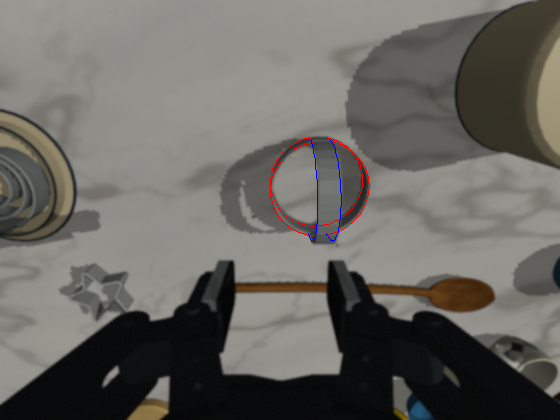

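The overlay lies on cutter 4 (ring (320,187), strap column 327). I'm descending, with allowance for the 4.5° tilt.

Call:
drive_tool(
  deltas="0 0 0.012 0.015 -0.015;0 0 0.012 0.025 0;0 0 0.012 0.025 0;0 0 0.007 0.02 0;0 0 0 0.012 0;0 0 0 0.006 0;0 0 0 0 0",
)

```text
t: 23.62
ee_pos: [0.5394, 0.2051, 0.0932]
tcp_rot: [178.9, 4.7, 171.6]
ft_force: [-0.0, 0.3, 0.2]
width: 0.0425
```

```bash
python3 -c "
from h import *
go(.5394,.2085,.0805,171.6)"
```

```text
t 23.62 pos [0.5394 0.2051 0.0932] rot [178.92   4.68 171.57] F [-0.   0.3  0.2] w 0.0425 j [ 15.  23. -17.  45.  -1.  23.]
dx 0.0005 dy 0.0034 dz 0.0127 spin -0.001
```

Call:
drive_tool(
  deltas="0 0.001 0.003 0.006 0;0 0 0.001 0.006 0;0 0 0 0.002 0;0 0 0 0 0",
)

```text
t: 23.95
ee_pos: [0.5413, 0.207, 0.0805]
tcp_rot: [178.9, 4.8, 171.4]
ft_force: [-1.1, -0.3, -0.3]
width: 0.0425
```

```bash
python3 -c "
from h import *
go(.5394,.2085,.0805,171.6)"
```

```text
t 23.95 pos [0.5413 0.207  0.0805] rot [178.91   4.82 171.43] F [-1.1 -0.3 -0.3] w 0.0425 j [ 15.  24. -17.  44.  -1.  24.]
dx 0.0021 dy 0.0012 dz -0.0000 spin -0.003
```

Call:
drive_tool(
  deltas="0.4 0.002 0.001 0 0;0.8 0 0 0 0;0.8 0 0 0 0;0.8 0 0 0 0",
)

```text
t: 24.28
ee_pos: [0.5403, 0.2086, 0.082]
tcp_rot: [178.8, 5.0, 171.4]
ft_force: [0.1, -0.0, -0.8]
width: 0.0157
```

Call:
drive_tool(
  deltas="0.8 0 0 -0.005 0;0.8 0 0 -0.02 0;0.8 0 0 -0.03 0;0.8 0 0 -0.03 0;0.8 0 0 -0.02 0;0.8 0 -0.01 -0.01 -0.075;0.8 0 -0.02 0 -0.075;0.8 0 -0.03 0 0",
)

```text
t: 24.95
ee_pos: [0.5255, 0.1508, 0.2032]
tcp_rot: [179.6, 5.0, -179.0]
ft_force: [0.6, -0.9, -1.4]
width: 0.0157
```

```bash
python3 -c "
from h import *
go(.487,-.0855,.17,180)"
```

```text
t 24.95 pos [0.5255 0.1508 0.2032] rot [ 179.57    5.02 -179.01] F [ 0.6 -0.9 -1.4] w 0.0157 j [ 10.  15. -11.  59.  -0.   9.]
dx 0.0426 dy -0.2356 dz 0.0332 spin 0.017
```

Call:
drive_tool(
  deltas="0.8 0.006 -0.03 0 0.017;0.8 0.006 -0.035 0 0;0.8 0.006 -0.035 0 0;0.8 0.006 -0.035 0 0;0.8 0.006 -0.035 0 0;0.8 0.006 -0.025 0.006 0;0.8 0.003 -0.015 0.008 0;0.8 0 0 0 0",
)

```text
t: 25.62
ee_pos: [0.4888, -0.0717, 0.19]
tcp_rot: [179.7, 5.7, 180.0]
ft_force: [0.4, -0.9, -0.6]
width: 0.016
```

Call:
drive_tool(
  deltas="0.8 0 0 0 0;0.8 0 0 0 0",
)

```text
t: 25.78
ee_pos: [0.4884, -0.072, 0.1906]
tcp_rot: [179.7, 5.7, 179.8]
ft_force: [0.4, 0.5, -0.4]
width: 0.0164
```

```bash
python3 -c "
from h import *
go(.487,-.0855,.17,180)
cv2.imwrite('pics/w10.png',arm.snapshot('wrist'))"
```

```text
t 25.78 pos [ 0.4884 -0.072   0.1906] rot [179.69   5.66 179.83] F [ 0.4  0.5 -0.4] w 0.0164 j [-17.   9. -21.  55.   2. -17.]
dx 0.0014 dy -0.0135 dz 0.0206 spin -0.003
```

View pics/w10.png

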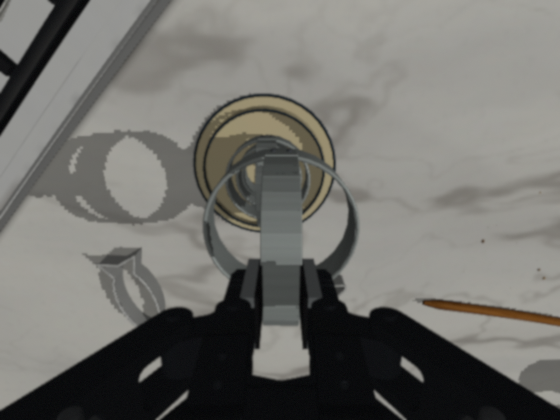

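Cutters 1–3 sit in the dish around (268,172), and cutter 4 hangs at (281,215) with its strap in line. I'll correct the 13 mm and lower.

Call:
drive_tool(
  deltas="0.8 0.002 -0.007 0.005 -0.003;0.8 0.002 -0.006 0.006 0;0.8 0 0 0.005 0;0.8 0 0 0 0",
)

```text
t: 26.17
ee_pos: [0.4875, -0.0828, 0.174]
tcp_rot: [179.7, 5.8, -179.6]
ft_force: [-0.3, -1.7, -1.6]
width: 0.0164
```

```bash
python3 -c "
from h import *
go(.487,-.086,.086,180)"
```

```text
t 26.17 pos [ 0.4875 -0.0828  0.174 ] rot [ 179.72    5.81 -179.59] F [-0.3 -1.7 -1.6] w 0.0164 j [-18.  10. -23.  52.   2. -19.]
dx 0.0005 dy -0.0032 dz 0.0880 spin 0.007
```

Call:
drive_tool(
  deltas="0.8 0.001 -0.002 0.008 0.007;0.8 0.001 -0.001 0.012 0;0.8 0.0015 0 0.014 0;0.8 0.0015 0 0.014 0;0.8 0.0015 0 0.012 0;0.8 0.001 0 0.008 0;0.8 0.0005 0 0.004 0;0.8 0 0 0 0",
)

```text
t: 26.83
ee_pos: [0.4866, -0.0844, 0.0952]
tcp_rot: [179.6, 5.8, -180.0]
ft_force: [-0.4, -0.6, -1.0]
width: 0.016
```

```bash
python3 -c "
from h import *
go(.487,-.086,.086,180)"
```

```text
t 26.83 pos [ 0.4866 -0.0844  0.0952] rot [ 179.62    5.76 -179.99] F [-0.4 -0.6 -1. ] w 0.016 j [-19.  14. -30.  41.   2. -18.]
dx -0.0004 dy -0.0016 dz 0.0092 spin 0.000
```

Call:
drive_tool(
  deltas="0.8 0 -0.001 0.004 0;0.8 0.0005 0 0.004 0;0.8 0 0 0.003 0;0.8 0 0 0 0",
)

```text
t: 27.17
ee_pos: [0.4892, -0.0856, 0.0849]
tcp_rot: [179.6, 6.0, -180.0]
ft_force: [-0.9, -0.7, 0.3]
width: 0.0164
```

Call:
drive_tool(
  deltas="0.4 0 0 0 0;0.2 0 0 0 0;0.2 0 0 -0.005 0;0.2 0 0 -0.02 0;0.2 0 0 -0.03 0;0.2 0 0 -0.03 0;0 0 0.02 -0.03 0;0 0 0.035 -0.01 0",
)

```text
t: 27.83
ee_pos: [0.4747, -0.0343, 0.2147]
tcp_rot: [179.7, 5.8, 179.6]
ft_force: [0.3, 0.4, 0.2]
width: 0.0428
```

Call:
drive_tool(
  deltas="-0.2 0 0.04 0 0;-0.2 0 0.04 0 0;-0.2 0 0.04 0 0;-0.2 0 0.04 0 0;-0.2 0 0.04 0 0;-0.2 0 0.035 0 0;-0.2 0 0.02 0 0;-0.2 0 0.01 0 0",
)

```text
t: 28.5
ee_pos: [0.4814, 0.2447, 0.2296]
tcp_rot: [179.6, 7.1, 179.4]
ft_force: [0.1, -0.7, 0.1]
width: 0.0512
```

Call:
drive_tool(
  deltas="-0.2 0 0 0 0",
)

```text
t: 28.58
ee_pos: [0.4813, 0.2466, 0.2301]
tcp_rot: [179.6, 7.2, 179.6]
ft_force: [-0.4, 0.4, 0.1]
width: 0.0512
```

```bash
python3 - <<'E'
from fit import *
import pickle
s=st(); ci=arm.camera_info('wrist'); im=arm.snapshot('wrist'); cv2.imwrite('pics/w11.png',im); pickle.dump(ci,open('w11.pkl','wb'))
x=None
for cam,c in (("wrist",ci),("top",arm.camera_info("top"))):
    if cam=="top": t=arm.snapshot("top"); cv2.imwrite("pics/top2.png",t)
    for d in arm.silhouettes(cam,"tin_cover_center")[:2]:
        ys,xs=np.nonzero(d["mask"]); b=np.r_[xs.min(),ys.min(),xs.max()+1,ys.max()+1]
        print(cam,round(d["score"],2),b,*[np.round(q,4) for q in fit(c,b,.064,(0,.094),(.477,.4))])
o=im.copy()
for r,z in ((.064,.094),(.064,0),(.013,.112)): cv2.polylines(o,[w2p(ci,np.c_[.477+r*np.cos(a),.398+r*np.sin(a),0*a+z]).round().astype(int)],1,(0,0,255))
t=t[150:290,80:420]; cv2.imwrite("pics/c11.png",np.vstack([o,cv2.resize(t,(560,230))[:180]]))
E
```

```text
t 28.58 pos [0.4813 0.2466 0.2301] rot [179.56   7.19 179.59] F [-0.4  0.4  0.1] w 0.0512 j [ 22.  12. -11.  60.  -2.  22.]
wrist 0.77 [373  83 556 242] [0.472  0.4046] [-3.6398 -0.881   2.8649  1.7568]
top 0.58 [ 92 197 145 229] [0.5026 0.4227] [ -8.8438 -14.6233   9.8037  14.3785]
```

View pics/c11.png

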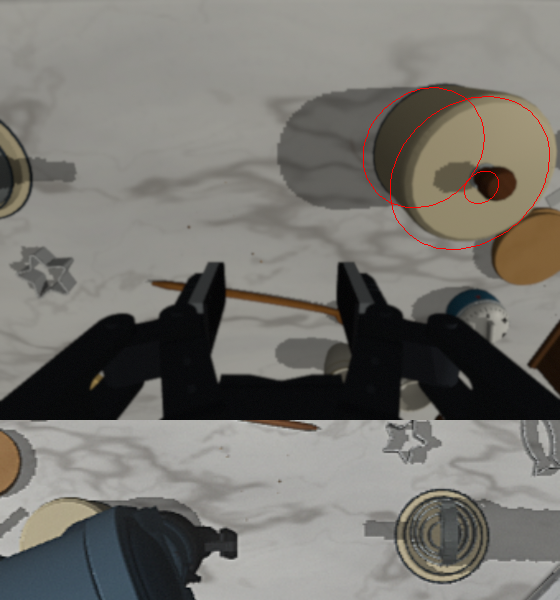

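Lower half: in the top view all four cutters nest in the dish with their straps in line, and the star and fish are untouched. Upper half: the cover's knob is at (498,183) and its top disc spans columns 411–550 and rows 95–241. My coarse estimate was about 10 mm off, so I'm refitting.

```bash
python3 - <<'E'
from fit import *
import pickle
ci=pickle.load(open('w11.pkl','rb'))
print(p2w(ci,[(498,183)],.112).round(4),p2w(ci,[(498,183)],.117).round(4))
for r in (.064,.063): print(fit(ci,np.r_[411,95,550,241],r,(.094,),(.477,.4)))
go(.473,.407,.22,180)
E
```

```text
[[0.4738 0.4104 0.112 ]] [[0.472  0.4069 0.117 ]]
(array([0.47471159, 0.40685412]), array([-10.20717962,  -2.00770077,  10.48527953,   5.38274177]))
(array([0.47424695, 0.40673633]), array([-9.03485311, -1.24033424,  9.26193383,  3.92886854]))
t 28.78 pos [0.4814 0.2433 0.2296] rot [179.63   7.13 179.32] F [-0.7 -0.9 -0.3] w 0.0514 j [ 21.  12. -11.  60.  -2.  22.]
dx 0.0103 dy 0.1636 dz 0.0096 spin -0.012
```

Call:
drive_tool(
  deltas="-0.2 0.002 0.03 0 -0.012;-0.2 0.002 0.035 0 0;-0.2 0.002 0.035 0 0;-0.2 0.001 0.03 0 0;-0.2 0 0.02 0.005 0;-0.2 0 0.01 0.005 0;-0.2 0 0 0 0;-0.2 0 0 0 0",
)

```text
t: 29.45
ee_pos: [0.4817, 0.3943, 0.2187]
tcp_rot: [-180.0, 7.1, 178.7]
ft_force: [0.8, -0.3, 0.4]
width: 0.0513
```

```bash
python3 - <<'E'
from fit import *
import pickle
s=st(); ci=arm.camera_info('wrist'); im=arm.snapshot('wrist'); cv2.imwrite('pics/w12.png',im); pickle.dump(ci,open('w12.pkl','wb'))
o=im.copy()
for r,z in ((.064,.094),(.013,.112)): cv2.polylines(o,[w2p(ci,np.c_[.474+r*np.cos(a),.408+r*np.sin(a),0*a+z]).round().astype(int)],1,(0,0,255))
cv2.imwrite("pics/w12o.png",o)
go(.474,.408,.115,180)
E
```

```text
t 29.45 pos [0.4817 0.3943 0.2187] rot [-179.95    7.12  178.7 ] F [ 0.8 -0.3  0.4] w 0.0513 j [36. 23.  2. 64. -4. 37.]
t 29.5 pos [0.4816 0.3939 0.2186] rot [-179.94    7.1   178.67] F [ 0.4 -0.2 -0. ] w 0.0513 j [35. 23.  2. 64. -4. 37.]
dx 0.0080 dy 0.0139 dz 0.1036 spin -0.023
```

View pics/w12o.png

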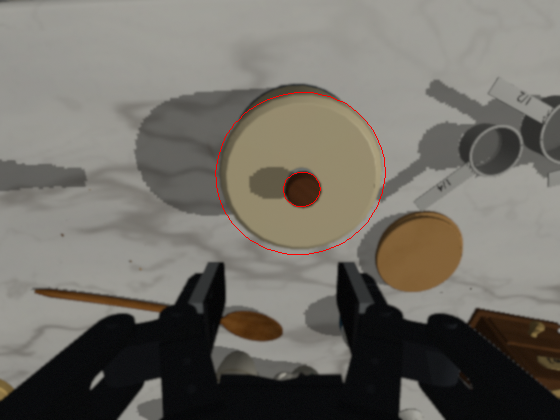

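The knob (302,189) and the disc match the projected model at (0.474, 0.408), so I'm descending on the knob.

Call:
drive_tool(
  deltas="-0.2 0.004 0.005 0.015 -0.02;-0.2 0.004 0.005 0.02 0;-0.2 0.004 0.004 0.02 0;-0.2 0.003 0 0.015 0;-0.2 0.003 0 0.01 0;-0.2 0.001 0 0.005 0;-0.2 0 0 0 0",
)

```text
t: 30.08
ee_pos: [0.4773, 0.396, 0.1327]
tcp_rot: [-179.7, 7.3, 179.0]
ft_force: [-0.3, -0.1, 0.0]
width: 0.0513
```

```bash
python3 -c "
from h import *
go(.474,.408,.115,180)"
```

```text
t 30.08 pos [0.4773 0.396  0.1327] rot [-179.71    7.32  179.03] F [-0.3 -0.1  0. ] w 0.0513 j [36. 25. -7. 52. -5. 37.]
dx 0.0035 dy 0.0120 dz 0.0177 spin -0.017
```

Call:
drive_tool(
  deltas="-0.2 0.001 0.006 0 -0.017;-0.2 0.001 0.007 0 0;-0.2 0 0 0 0",
)

```text
t: 30.33
ee_pos: [0.4767, 0.4079, 0.1345]
tcp_rot: [-179.6, 7.4, 179.9]
ft_force: [0.1, 0.4, -1.0]
width: 0.0512
```

```bash
python3 -c "
from h import *
go(.474,.408,.115,180)"
```

```text
t 30.33 pos [0.4767 0.4079 0.1345] rot [-179.61    7.39  179.89] F [ 0.1  0.4 -1. ] w 0.0512 j [37. 26. -6. 52. -5. 37.]
dx 0.0027 dy 0.0001 dz 0.0195 spin -0.002
```

Call:
drive_tool(
  deltas="-0.2 0.002 0.001 0.008 0;-0.2 0.002 0.001 0.008 0;-0.2 0.001 0 0.004 0;-0.2 0 0 0 0",
)

```text
t: 30.67
ee_pos: [0.4759, 0.4123, 0.1148]
tcp_rot: [-179.8, 7.7, 179.9]
ft_force: [0.2, -1.1, 0.4]
width: 0.0513
```

```bash
python3 -c "
from h import *
go(.474,.408,.115,180)"
```

```text
t 30.67 pos [0.4759 0.4123 0.1148] rot [-179.81    7.66  179.94] F [ 0.2 -1.1  0.4] w 0.0513 j [37. 27. -8. 50. -5. 37.]
dx 0.0018 dy -0.0043 dz -0.0002 spin -0.001
```

Call:
drive_tool(
  deltas="-0.2 0.002 -0.004 0.001 0;0.1 0 0 0 0;0.5 0 0 0 0;0.5 0 0 0 0;0.5 0 0 0 0;0.5 0 0 0 0",
  newtons=70,
)

```text
t: 31.17
ee_pos: [0.4731, 0.4078, 0.1128]
tcp_rot: [-179.8, 7.6, 180.0]
ft_force: [0.3, 1.5, -0.7]
width: 0.0237
```

Call:
drive_tool(
  deltas="0.5 0 0 -0.005 0;0.5 0 0 -0.01 0;0.5 0 0 -0.015 0;0.5 0 0 -0.01 0;0.5 0 0 0 0",
)

```text
t: 31.58
ee_pos: [0.4657, 0.4061, 0.1536]
tcp_rot: [-179.6, 7.3, 180.0]
ft_force: [-0.6, 0.7, -1.0]
width: 0.0238
```

Call:
drive_tool(
  deltas="0.5 0 0 -0.02 0;0.5 0 0 -0.025 0;0.5 0 0 -0.025 0;0.5 0 0 -0.02 0;0.5 0 0 -0.01 0;0.5 0 0 0 0",
)

```text
t: 32.08
ee_pos: [0.4513, 0.406, 0.2565]
tcp_rot: [-179.5, 7.2, 180.0]
ft_force: [0.7, 0.2, -3.0]
width: 0.0234
```

```bash
python3 - <<'E'
from h import *
cv2.imwrite('pics/side3.png',arm.snapshot('side')); cv2.imwrite('pics/w13.png',arm.snapshot('wrist'))
for d in arm.silhouettes('side','tin_cover_center')[:1]:
    ys,xs=np.nonzero(d["mask"]); print(d["score"],xs.min(),xs.max(),ys.min(),ys.max())
s=arm.sense(); p=s["ee_pos"]; print(w2p(arm.camera_info('side'),[[p[0],p[1],p[2]-.1128],[p[0],p[1],p[2]-.0188]]))
go(.485,-.0868,.235,180)
E
```

```text
0.86 237 311 202 283
[[275.45923322 261.91956238]
 [274.98250546 217.89636485]]
t 32.23 pos [0.4504 0.4049 0.2529] rot [-179.27    6.97  179.96] F [ 0.   0.2 -2. ] w 0.0234 j [38. 21.  4. 68. -5. 38.]
dx -0.0349 dy -0.4917 dz 0.0179 spin -0.001
```

The cover is lifted: the side mask now spans rows 202–283, its bottom edge is clear of the table, and the force reads −2 to −3 N. I'm carrying it over the base.

Call:
drive_tool(
  deltas="0.5 0 -0.015 0 0;0.5 0 -0.025 0 0;0.5 -0.002 -0.035 0 0;0.5 -0.003 -0.035 0 0;0.5 -0.003 -0.035 0 0;0.5 -0.003 -0.035 0 0;0.5 -0.003 -0.035 0 0;0.5 -0.003 -0.035 0 0",
)

```text
t: 32.9
ee_pos: [0.4611, 0.1492, 0.243]
tcp_rot: [-178.9, 5.8, -179.3]
ft_force: [0.1, -1.2, -2.7]
width: 0.0237
```

Call:
drive_tool(
  deltas="0.5 -0.003 -0.035 0 0;0.5 -0.003 -0.035 0 0;0.5 -0.003 -0.035 0 0;0.5 -0.003 -0.035 0 0;0.5 -0.003 -0.03 0 0;0.5 0 -0.02 0 0;0.5 0 -0.01 0 0;0.5 0 0 0 0",
)

```text
t: 33.57
ee_pos: [0.4694, -0.0677, 0.2356]
tcp_rot: [-178.8, 4.7, -179.9]
ft_force: [-0.5, 0.3, -3.2]
width: 0.0237
```

```bash
python3 - <<'E'
from h import *
cv2.imwrite('pics/w14.png',arm.snapshot('wrist')); 
go(.485,-.0868,.235,180)
E
```

```text
t 33.62 pos [ 0.469  -0.0667  0.2354] rot [-178.8     4.6  -179.83] F [ 0.6 -0.6 -2.4] w 0.0238 j [-16.   6. -17.  62.   0. -16.]
dx -0.0159 dy -0.0201 dz 0.0004 spin 0.003
```

Call:
drive_tool(
  deltas="0.5 -0.006 -0.008 0 0;0.5 -0.007 -0.008 0 0;0.5 -0.003 -0.004 0 0;0.5 0 0 0 0;0.5 0 0 0 0",
)

```text
t: 34.03
ee_pos: [0.4856, -0.0855, 0.2344]
tcp_rot: [-178.9, 4.4, -179.6]
ft_force: [0.4, 0.4, -2.6]
width: 0.0237
```

```bash
python3 - <<'E'
from fit import *
im=arm.snapshot('wrist'); ci=arm.camera_info('wrist'); cv2.imwrite('pics/w15.png',im)
for d in arm.silhouettes('wrist','tin_cover_center')[:2]:
    ys,xs=np.nonzero(d["mask"]); print(d["score"],xs.min(),xs.max(),ys.min(),ys.max())
    p=arm.sense()["ee_pos"]; print("predicted",bb(ci,p[0],p[1],.064,(p[2]-.1128,p[2]-.0188)).round(1), "top disc",bb(ci,p[0],p[1],.064,(p[2]-.0188,)).round(1),"bottom",bb(ci,p[0],p[1],.064,(p[2]-.1128,)).round(1))
go(.487,-.0865,.2,180)
o=cv2.polylines(im.copy(),[w2p(ci,np.c_[.484+.066*np.cos(a),-.0875+.066*np.sin(a),0*a+.004]).round().astype(int)],1,(0,0,255))
for z,c in ((p[2]-.1128,(255,0,0)),(p[2]-.0188,(0,255,0))): cv2.polylines(o,[w2p(ci,np.c_[p[0]+.064*np.cos(a),p[1]+.064*np.sin(a),0*a+z]).round().astype(int)],1,c)
cv2.imwrite('pics/w15o.png',o)
E
```

```text
0.87 157 409 105 356
predicted [151.1 114.  418.2 369. ] top disc [151.1 133.6 418.2 369. ] bottom [199.  114.  371.9 277.7]
t 34.13 pos [ 0.4854 -0.0854  0.2345] rot [-178.94    4.36 -179.61] F [ 0.  -0.4 -1.9] w 0.0234 j [-18.   8. -15.  62.   0. -18.]
dx -0.0016 dy -0.0011 dz 0.0345 spin 0.007
```

View pics/w15o.png

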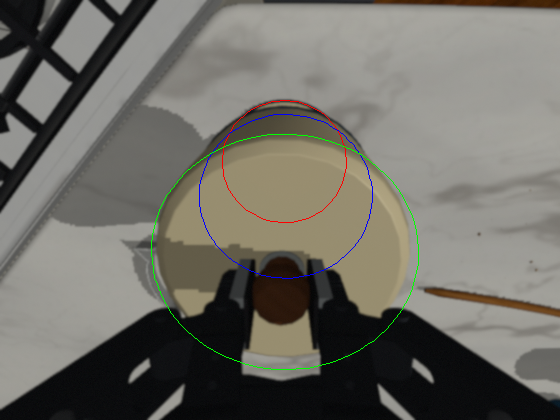

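The image shows the cover held a few degrees off level: its lower rim's top arc is at row 105 against 114 predicted, so the rim centre is about 6.5 mm toward −X of the tool. I'll aim TCP at X = 0.4905 so that the rim centres on the base.

Call:
drive_tool(
  deltas="0.5 -0.003 0 0.008 0.007;0.5 -0.001 0 0.012 0;0.5 0.0005 0 0.014 0;0.5 0.001 0 0.014 0;0.5 0.001 0 0.01 0;0.5 0.0005 0 0.005 0;0.5 0 0 0 0",
)

```text
t: 34.72
ee_pos: [0.4928, -0.0841, 0.1681]
tcp_rot: [-179.0, 4.5, -179.9]
ft_force: [0.3, 0.3, -2.1]
width: 0.0237
```

```bash
python3 - <<'E'
from fit import *
go(.4905,-.086,.14,180)
ci=arm.camera_info('wrist'); arm.snapshot('wrist'); p=arm.sense()["ee_pos"]
for d in arm.silhouettes('wrist','tin_cover_center')[:1]:
    ys,xs=np.nonzero(d["mask"]); print(d["score"],xs.min(),xs.max(),ys.min(),ys.max()); print("bottom pred",bb(ci,p[0],p[1],.064,(p[2]-.1128,)).round(1),"6mm",bb(ci,p[0]-.006,p[1],.064,(p[2]-.1128,)).round(1))
E
```

```text
t 34.72 pos [ 0.4928 -0.0841  0.1681] rot [-178.98    4.54 -179.91] F [ 0.3  0.3 -2.1] w 0.0237 j [-17.  11. -21.  53.   0. -17.]
dx 0.0023 dy -0.0019 dz 0.0281 spin 0.002
0.67 156 409 105 356
bottom pred [198.6 114.  371.7 277.7] 6mm [197.9 104.7 372.6 271.3]
```

Call:
drive_tool(
  deltas="0.5 0.002 -0.0015 0.008 0;0.5 0.0015 -0.001 0.009 0;0.5 0.001 0 0.007 0;0.5 0 0 0.003 0;0.5 0 0 0 0",
)

```text
t: 35.23
ee_pos: [0.493, -0.0883, 0.1419]
tcp_rot: [-178.9, 4.9, -179.9]
ft_force: [-0.0, 0.7, -1.9]
width: 0.0235
```

```bash
python3 -c "
from h import *
go(.490,-.0865,.12,180)"
```

```text
t 35.23 pos [ 0.493  -0.0883  0.1419] rot [-178.86    4.92 -179.92] F [-0.   0.7 -1.9] w 0.0235 j [-18.  12. -24.  48.   0. -18.]
dx 0.0030 dy 0.0019 dz 0.0219 spin 0.001
```

Call:
drive_tool(
  deltas="0.5 0.002 0.001 0 0;0.5 0.002 0.001 0.003 0;0.5 0 0 0 0",
)

```text
t: 35.48
ee_pos: [0.4888, -0.0863, 0.138]
tcp_rot: [-178.9, 4.9, -179.9]
ft_force: [-0.4, 0.5, -2.0]
width: 0.0236
```

Call:
drive_tool(
  deltas="0.5 0.0003 0 0.004 0;0.5 0.0003 0 0.004 0;0.5 0.0003 0 0.004 0;0.5 0 0 0 0",
)

```text
t: 35.82
ee_pos: [0.4895, -0.0866, 0.1255]
tcp_rot: [-178.8, 5.0, -179.9]
ft_force: [0.2, 1.5, -2.8]
width: 0.0238
```

Call:
drive_tool(
  deltas="0.5 0 0 0.003 0;0.5 0 0 0.002 0;0.5 0 0 0.001 0;0.5 0 0 0 0",
)

```text
t: 36.15
ee_pos: [0.4901, -0.0867, 0.1186]
tcp_rot: [-178.8, 5.0, -179.9]
ft_force: [-1.0, 0.3, -2.3]
width: 0.0237
```

Call:
drive_tool(
  deltas="0.5 0 0 0.002 0;0.5 0 0 0.001 0;0.5 0 0 0 0",
)

```text
t: 36.4
ee_pos: [0.4901, -0.087, 0.1182]
tcp_rot: [-178.8, 5.0, -179.9]
ft_force: [0.2, 0.3, -1.8]
width: 0.0241
```

Call:
drive_tool(
  deltas="0.5 0 0 0.002 0;0.5 0 0 0.002 0;0.5 0 0 0 0",
)

```text
t: 36.65
ee_pos: [0.4902, -0.0872, 0.1182]
tcp_rot: [-178.7, 5.1, -179.9]
ft_force: [0.0, 0.5, -3.0]
width: 0.0234
```

Call:
drive_tool(
  deltas="0.2 0 0 0 0;0 0 0 0 0;-0.2 0 0 0 0;-0.2 0 0 0 0;-0.2 0 0 -0.01 0;-0.2 0 0 -0.02 0;-0.2 0 0 -0.03 0;-0.2 0 0 -0.02 0",
)

```text
t: 37.32
ee_pos: [0.4808, -0.0848, 0.1972]
tcp_rot: [-178.8, 4.7, -179.9]
ft_force: [0.5, -0.4, 0.5]
width: 0.0512
```

Call:
drive_tool(
  deltas="-0.2 0 0.03 -0.03 0;-0.2 0 0.03 -0.02 0;-0.2 0 0.03 0 0;-0.2 0 0 0 0",
)

```text
t: 37.65
ee_pos: [0.4799, 0.0054, 0.254]
tcp_rot: [-178.8, 5.4, 179.7]
ft_force: [-0.5, 0.7, -1.0]
width: 0.0516
```

```bash
python3 - <<'E'
from fit import *
from scipy.optimize import least_squares
st()
for cam in ('wrist','side','top'):
    arm.snapshot(cam); ci=arm.camera_info(cam)
    for d in arm.silhouettes(cam,'tin_cover_center')[:1]:
        ys,xs=np.nonzero(d["mask"]); b=np.r_[xs.min(),ys.min(),xs.max()+1,ys.max()+1]
        def f(z): 
            k=w2p(ci,np.c_[.484+.013*np.cos(a),-.0875+.013*np.sin(a),0*a+z+.112]); q=bb(ci,.484,-.0875,.064,(z,z+.094)); return np.r_[np.minimum(q[:2],k.min(0)),np.maximum(q[2:],k.max(0))]
        print(cam,round(d["score"],2),b,"pred seated",f(.004).round(1),"pred 10mm high",f(.014).round(1))
cv2.imwrite('pics/side9.png',cv2.resize(arm.snapshot('side')[150:250,230:380],None,fx=2.6,fy=2.6)); im=arm.snapshot('wrist'); cv2.imwrite('pics/w16.png',im); cv2.imwrite('pics/final.png',np.hstack([cv2.resize(im,(400,300)),cv2.resize(cv2.imread('pics/side9.png'),(400,300))]))
E
```

```text
t 37.65 pos [0.4799 0.0054 0.254 ] rot [-178.76    5.38  179.74] F [-0.5  0.7 -1. ] w 0.0516 j [ -7.   6. -15.  64.  -1.  -6.]
wrist 0.95 [112 105 262 252] pred seated [109.  102.4 262.9 251.7] pred 10mm high [103.2 103.1 262.2 257. ]
side 0.61 [280 162 324 211] pred seated [280.4 162.  324.8 210. ] pred 10mm high [280.4 158.9 324.9 207. ]
top 0.66 [345 189 371 196] pred seated [320.8 188.9 386.3 249.2] pred 10mm high [321.4 188.4 387.5 249.3]
```

```bash
python3 - <<'E'
from fit import *
from scipy.spatial.transform import Rotation as Ro
def hull(ci,x,y,z,rx,ry):
    P=np.vstack([np.c_[r*np.cos(a),r*np.sin(a),0*a+h] for r,h in ((.064,0),(.064,.092),(.06,.094))]); K=np.vstack([np.c_[r*np.cos(a),r*np.sin(a),0*a+h] for r,h in ((.006,.094),(.013,.112),(.008,.121))])
    m=np.zeros((420,560),np.uint8)
    for Q in (P,K):
        W=Ro.from_euler('xy',[rx,ry],degrees=True).apply(Q)+[x,y,z]
        cv2.fillConvexPoly(m,cv2.convexHull((w2p(ci,W)*16).round().astype(np.int32)),1,cv2.LINE_8,4)
    return m>0
for cam in ('wrist','side'):
    arm.snapshot(cam); ci=arm.camera_info(cam); M=arm.silhouettes(cam,'tin_cover_center')[0]["mask"]
    for rx,ry,dz in ((0,0,0),(3,0,.0035),(-3,0,.0035),(0,3,.0035),(0,-3,.0035),(0,0,.006)):
        best=max(((lambda m:(m&M).sum()/(m|M).sum())(hull(ci,.484+dx,-.0875+dy,.004+dz,rx,ry)),dx,dy) for dx in (-.004,-.002,0,.002,.004) for dy in (-.004,-.002,0,.002,.004))
        print(cam,rx,ry,dz,np.round(best,4))
E
```

```text
wrist 0 0 0 [0.9509 0.     0.002 ]
wrist 3 0 0.0035 [0.924 0.    0.004]
wrist -3 0 0.0035 [0.9397 0.     0.    ]
wrist 0 3 0.0035 [ 0.9266 -0.002   0.002 ]
wrist 0 -3 0.0035 [0.9346 0.002  0.004 ]
wrist 0 0 0.006 [0.9187 0.     0.004 ]
side 0 0 0 [0.9191 0.002  0.002 ]
side 3 0 0.0035 [0.9096 0.002  0.004 ]
side -3 0 0.0035 [0.9011 0.004  0.002 ]
side 0 3 0.0035 [0.9081 0.     0.004 ]
side 0 -3 0.0035 [0.9068 0.004  0.002 ]
side 0 0 0.006 [0.8883 0.     0.004 ]
```

Both cameras fit the level, fully seated cover best, and the robot touches nothing. I'm handing the job in.

```bash
python3 -c "
from station import arm
print(arm.close_job())"
```

```text
the job is handed in; nothing more can be done
None
```

The four cutters are in the tin base, smallest first, with their handles in line. The cover is on and appears fully down. I handed the job in at about 38 s of the 106 s allowed.

**Last checks that agreed:**
- **Cutters:** each one stopped within about 1 mm of the height expected for standing on the dish floor. The top view, taken before the cover went on, showed all four nested inside the collar with their straps in line.
- **Bystanders:** the star and fish were in their places in that same view, and I moved nothing near them afterwards.
- **Cover:** the masks from the wrist and side cameras fit a level, fully seated cover best. The overlaps were 0.95 and 0.92, and every tilted or raised alternative I tried scored lower. Its centre fits within about 2 mm of the base.
- **Arm:** it ended with the gripper open and clear of everything. Forces at the readouts stayed within a few newtons.

**Checks that failed or disagreed:**
- **Top camera:** the arm hid the cover in the final picture, so that view confirmed nothing.
- **Final picture:** the viewer's limit of 16 was reached before I could look at it, so the seated cover was checked by numbers only.
- **Tool tilt:** the tool drifted to about 5–7° off vertical over the job, so the cover hung about 3° off level. I allowed for this when lowering it. The force reading showed no clear touchdown before I let go, so I relied on the mask fit for the seating.

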